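# Gauge a hood hinge leaf and hold it in line for its pin

## Task

Of the three hinge leaves standing on the bench, take the one whose knuckle just fits the gap between the two knuckles on the grey jamb block, and first prove its fit by putting its knuckle right down into the channel gauge, bore across the channel. Then bring it over the jamb block and hold it upright with its knuckle between the two fixed ones and all the bores in one line so that the hinge pin could go through, without resting it on or pressing it against the block. Finish while still holding it there in the gripper, and leave the other leaves, the loose pin and everything else lying about undisturbed.

Things in the scene. Friction and masses are not known exactly. Their poses are not given: they have to be found in the camera images.
- leaf_mid_center (a point): Leaf to use: bare steel, 92 mm tall, 0.2 to 0.4 kg, standing on its knuckle, same if turned half a turn. Plate 8 mm thick (x), 60 wide (y), 32 to 92 mm above the underside, on a 16 mm wide neck. Point at its middle, 46 mm above the underside; z up, y along the bore.
- leaf_mid_bore (a point): Middle of that leaf's bore: 12 mm hole along y, axis 13 mm above the underside, through a flat-bottomed knuckle block 26 mm thick (x), 31 mm wide (y), 26 mm high (from the underside up).
- leaf_wide_center (a point): Leaf not to be moved: like the first, but its knuckle is 42 mm wide, too wide for the gap. Point at its middle, 46 mm above its underside.
- leaf_narrow_center (a point): Leaf not to be moved: like the first, but its knuckle is only 18 mm wide, far too slack in the gap. Point at its middle, 46 mm above its underside.
- jamb_bore (a point): Middle of the fixed hinge axis on the jamb block, 80 mm above the table; y along the axis, z up. Two 26 mm square steel knuckles with 12 mm bores, each 20 mm wide, lie 18 to 38 mm either side of it along y: a gap of 36 mm, open above and along x, empty from 21 mm below this point upwards.
- jamb: Grey jamb block, fixed to the table, 60 x 100 x 45 mm (x, y, z), carrying the two steel knuckles 67 to 93 mm above the table. Origin under its centre; the hinge axis is 80 mm above it, along y.
- gauge_floor (a point): Middle of the floor of the channel gauge, 8 mm above the table; z up, y across the channel. Fixed; two aluminium cheeks 50 mm long (x), 14 thick, 26 high on a dark base 60 x 84 x 8 mm. The channel is 36 mm wide, runs along x, open above and at both ends.
- pin: Bystander: headed steel hinge pin, 8 mm thick, 101 mm long, lying loose on the table.
- stator0: Bystander: loose black stator ring with copper teeth, 46 mm across, 18 mm high; origin under its centre.
- stator1: Bystander: loose black stator ring with copper teeth, 46 mm across, 18 mm high; origin under its centre.
- stator2: Bystander: loose black stator ring with copper teeth, 46 mm across, 18 mm high; origin under its centre.
- bobbin0: Bystander: loose white plastic bobbin, 38 mm across, 22 mm high; origin under its centre.
- bobbin1: Bystander: loose white plastic bobbin, 38 mm across, 22 mm high; origin under its centre.
- bobbin2: Bystander: loose white plastic bobbin, 38 mm across, 22 mm high; origin under its centre.
- wrench: Bystander: loose wrench 150 mm long, lying on the table.
Things that resemble listed ones, but are neither listed nor needed, are in the scene too. What is shaped like the jamb but purple is not meant. Leave any yellow look-alike of the part that bears leaf_mid_center alone.

How it is judged (in metres and radians):
On the way:
1. the fitting leaf is held with its knuckle down in the channel gauge: bore under 20 mm above its floor, within 12 mm of mid-length, across it within 10 degrees, upright (x of leaf_mid_bore in the frame of gauge_floor between -0.012 and 0.012 m and y of leaf_mid_bore in the frame of gauge_floor between -0.004 and 0.004 m and z of leaf_mid_bore in the frame of gauge_floor below 0.02 m and angle between the y axis of leaf_mid_bore and the y axis of gauge_floor, either way round below 0.18 rad and angle between leaf_mid_bore's own z axis and vertical below 0.18 rad and contact force between leaf_mid and the fingers above 3 N), for 0.2 s.
At the end, for the whole second after the job is handed in: The fitting leaf is held still in the gripper, its bore within 3 mm of the jamb's hinge axis in height and front-to-back, in line with it within 5 degrees, its knuckle in the gap (centred within 5 mm), plate upright within 8 degrees, pressing on the jamb block with less than 4 N (x of leaf_mid_bore in the frame of jamb_bore between -0.003 and 0.003 m and z of leaf_mid_bore in the frame of jamb_bore between -0.003 and 0.003 m and y of leaf_mid_bore in the frame of jamb_bore between -0.005 and 0.005 m and angle between the y axis of leaf_mid_bore and the y axis of jamb_bore, either way round below 0.09 rad and angle between leaf_mid_bore's own z axis and vertical below 0.14 rad and contact force between leaf_mid and the fingers above 3 N and contact force between leaf_mid and jamb below 4 N and linear speed of leaf_mid below 0.02 m/s and angular speed of leaf_mid below 0.1 rad/s); the arm keeps its last pose, push and grip.
It fails at once if another leaf is shifted more than 25 mm or tipped over (distance of any of leaf_wide_center, leaf_narrow_center from where it was at the start of the episode above 0.025 m).
It fails at once if a bystander (pin, stator, bobbin, wrench) is shifted more than 25 mm (distance of any of pin, stator0, stator1, stator2, bobbin0, bobbin1, bobbin2, wrench from where it was at the start of the episode above 0.025 m).
It also fails if it takes over 48 s, if anything falls off the work surface, if the arm or the gripper's body presses on something with over 40 N, if the wrist force passes 120 N, or if a joint passes its speed limit or range.

## Robot

A 6-joint arm with a two-finger parallel gripper is mounted at the origin on the work surface. World frame = base frame: x ahead of the robot, y to its left, z up, the work surface at z = 0. Lengths are in mm, angles in rad, forces in N, time in s.
With the tool pointing down it reaches from about 300 to 775 mm from the base axis. Payload 14.6 kg.
Tool frame: the origin (TCP) lies on the front face of the gripper's body, between the roots of the fingers; the fingertips stand 97 mm ahead of it and the grasp point (between the pads) lies 78 mm ahead of it; z points along the fingers, y is the line along which they close (so a half turn about z gives the same grasp; the last joint's range is limited). The gripper opens to 94 mm and grips with 3 to 60 N. Pads are 16 mm wide; open, the fingers measure 119 mm over their backs; the gripper's body (75 mm by 177 mm) begins 78 mm behind the grasp point.
Start: joints at [-1.396, 0.3, 1.521, -0, 1.321, -0.067], TCP at [131.691, -533.992, 302.646] pointing down, gripper open.
Joint ranges: [-3.03, 3.03], [-0.79, 2.21], [0.23, 2.52], [-1.04, 4.18], [0, 3.07], [-2.55, 2.55]. Speed limits (rad/s): [2.22, 2.22, 2.57, 3.14, 3.14, 3.14].

## Interface

Orientations are given as [roll, pitch, yaw] about the fixed x, y, z axes, in that order (R = Rz(yaw) Ry(pitch) Rx(roll)).
In Python, from cell import * gives the robot as it stands.
- The arm moves only by the tool carry_out, never from a script. Its arguments are lists of equal length, an entry for each row: "slide": the shift along the world's x, y, z scaled (see below), a list of three; "dr": the turn, a rotation vector about the world's x, y, z scaled (see below), a list of three; "gripper": the opening in per cent of the stroke, from 0 (shut) to 100 (fully open). A call has 1 to 10 rows; each row is the pose to reach, as a shift and turn from the pose commanded when the call began, turning the shorter way round; what a row does not reach only later rows make up. The controller multiplies each number of a shift by 0.25 m and each number of a turn by 360 degrees. A row lasts 1/12 s, in which the tool goes at most 41.7 mm and 7.16 degrees, less where a joint would pass 70% of its speed; a pose out of reach is approached as far as the arm can. A call with a number of a shift or a turn outside -1 to 1 is refused whole. A call with a gripper value outside its range is refused whole. The fingers move at their own pace and stop on an object; "newtons" is the grip in N (left out, the last holds). Time passes only in rows, so rows that repeat a pose let the fingers close. It gives the time, the measured TCP pose, the force, the opening and the grip force at its end, in the units of the state.
- read_state(): the state, without advancing time (a new reading comes with each control period).
- camera(name): name is "side" or "top"; returns the picture (400x640x3 uint8, red, green, blue); there is no depth.
- camera_model(name): a dict with "vfov" (degrees; the focal length in pixels is half the picture's height over the tangent of half this angle, whatever the lens; pixels are square), "cx", "cy" (the principal point, pixels), "R" (3x3) and "t" (3): a world point X has camera coordinates R X + t. Camera axes: x right, y down, z forward; pixel columns grow to the right and rows downward; lengths in mm; the calibration is good to about 2 mm. A picture is of the moment at which its call begins. camera_model takes no time and is no camera call.
- sign_off(): hands the job in; it is judged then, once.
The state is a dict: "clock": time; "joints": joint angles; "qd": joint speeds; "effort": joint torques, N m; "eef_pos": TCP position; "eef_rot": TCP orientation; "wrist_force": force on the tool from outside, world axes, zero at the start; "moment": the same for the moment, N m; "finger_gap": finger opening in mm; "finger_force": force on a finger pad.
Only numpy, scipy, OpenCV 4.12 (cv2) and the standard library are available. Lean on these libraries where they do the work, as an engineer would, in place of code of your own. Each camera call takes 0.05 s, during which the arm holds its last target. There are 200 camera calls.

## Working session

There is one attempt and no reset: what is moved stays moved. The work goes in short steps, Python scripts to look and compute and a tool call to move; the robot and the scene stay as the last step left them, time stands still between calls to the robot, and variables do not carry over. Pictures are saved under pics/ and viewed, at most 10 in all, crops included, and the job is handed in when it is done.

Besides the shell and the picture viewer there is one more tool, called after ">>>" as name(argument=value, ...), one argument or row to a line, values as JSON. carry_out: Moves the arm, as the interface text tells. Its arguments: {"type":"object","properties":{"slide":{"type":"array","items":{"type":"array","items":{"type":"number","minimum":-1,"maximum":1}}},"dr":{"type":"array","items":{"type":"array","items":{"type":"number","minimum":-1,"maximum":1}}},"gripper":{"type":"array","items":{"type":"number"}},"newtons":{"type":"number"}},"required":["slide","dr","gripper"]}

```bash
mkdir -p pics
python3 - <<'E'
from cell import *
import cv2
for n in("top","side"):
    cv2.imwrite(f"pics/{n}0.png",cv2.resize(camera(n)[:,:,::-1],(800,500),interpolation=cv2.INTER_CUBIC))
    m=camera_model(n);print(n,m)
print(read_state())
E
```

```text
top {'vfov': 52.509132833348104, 'cx': 314.91560103734895, 'cy': 198.35525385919217, 'R': array([[ 0.00888931, -0.99993486, -0.00715868],
       [-0.99725748, -0.00833903, -0.07353898],
       [ 0.07347449,  0.00779276, -0.99726665]]), 't': array([  10.7671096 ,  518.22497465, 1240.25431727])}
side {'vfov': 42.58667765498385, 'cx': 318.0282874246733, 'cy': 201.2211709846181, 'R': array([[-0.93379228, -0.35780823, -0.00229136],
       [-0.27859122,  0.73104393, -0.62286572],
       [ 0.22454157, -0.58098885, -0.78232541]]), 't': array([ 489.56302983,  172.37990059, 1253.91254694])}
{'clock': 0.1, 'joints': array([-1.39561210e+00,  3.00405658e-01,  1.52148061e+00,  7.93997634e-06,
        1.32066941e+00, -6.66292839e-02]), 'qd': array([ 0.00118799, -0.00077505, -0.0008207 ,  0.00066437, -0.00013483,
        0.00043747]), 'effort': array([ 1.90665487e-03, -5.32640326e+01, -3.53281689e+01,  7.09290965e-02,
        2.34555721e-02, -5.54957091e-05]), 'eef_pos': array([ 131.66725496, -533.88559247,  302.16467451]), 'eef_rot': array([-3.14063228e+00, -7.17922846e-05,  2.41811511e-01]), 'wrist_force': array([-0.07365751,  0.04086696,  0.05644156]), 'moment': array([-0.01447363, -0.0135308 ,  0.03581983]), 'finger_force': 0.0, 'finger_gap': 94.13232471626189}
```

View pics/top0.png

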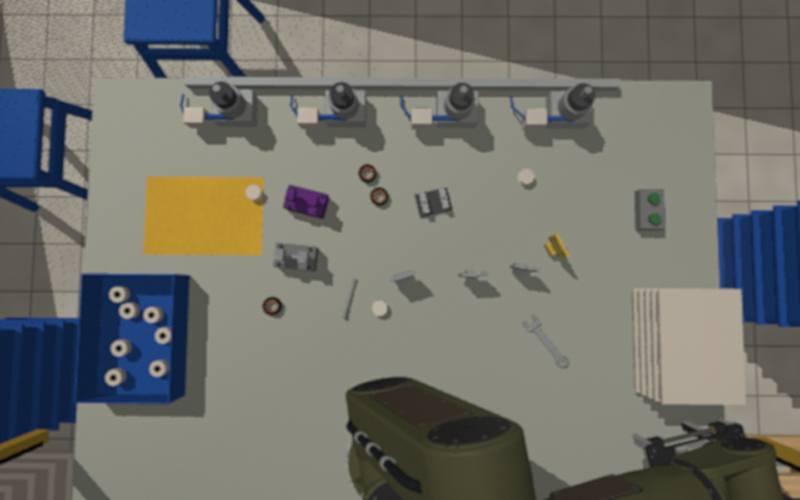

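View pics/side0.png

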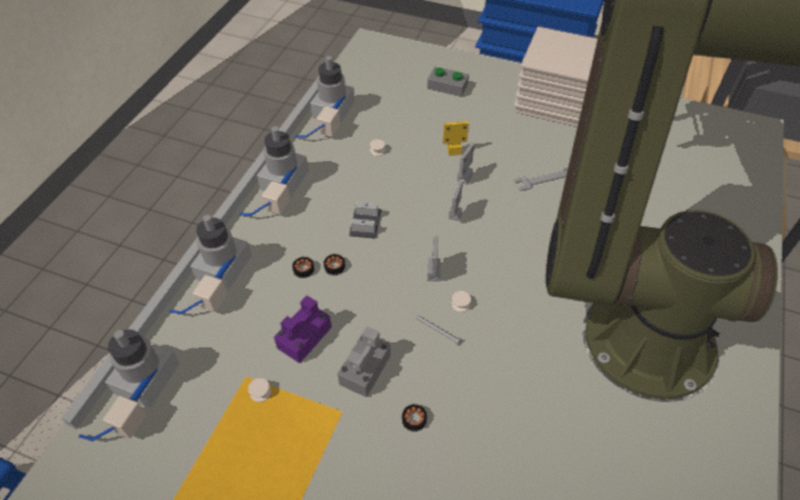

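The top view shows candidates for the leaf: grey at (403,276), (473,274) and (523,267), and a yellow look-alike at (557,247). The gauge is at (434,202), the grey jamb at (297,257) and the purple decoy at (306,201). In the side view the leaves are at (434,258), (456,200) and (466,162), the gauge at (365,220) and the jamb at (365,360). Next is a close crop to compare knuckle widths.

Run:
```python
from cell import *
import cv2,numpy as np
T=np.mean([camera("top").astype(float) for _ in range(4)],0);S=np.mean([camera("side").astype(float) for _ in range(4)],0)
np.save("T.npy",T);np.save("S.npy",S)
def c(I,x0,y0,w,h,k):
    p=cv2.resize(I[y0:y0+h,x0:x0+w,::-1].astype(np.uint8),None,fx=k,fy=k,interpolation=cv2.INTER_CUBIC)
    for i in range(0,w,10): p[:6 if i%50 else 14,i*k:i*k+1]=(0,0,255)
    for i in range(0,h,10): p[i*k:i*k+1,:6 if i%50 else 14]=(0,0,255)
    return p
# side leaves 330..390 x 90..230 ; top leaves 300..450 x 195..245
cv2.imwrite("pics/leaves.png",np.vstack([c(T,305,205,133,35,6), np.hstack([c(S,335,185,38,48,7),c(S,350,138,38,48,7),c(S,350,108,38,48,7)])]))if 0 else None
a=c(T,310,205,130,36,6)
b=np.hstack([c(S,332,182,37,45,7),c(S,347,138,37,45,7),c(S,353,108,37,45,7)])
b=b[:,:780] if b.shape[1]>=780 else np.pad(b,((0,0),(0,780-b.shape[1]),(0,0)))
cv2.imwrite("pics/leaves.png",np.vstack([a,b]))
a=np.hstack([c(T,212,188,50,36,7),c(T,328,144,50,36,7)])
b=np.hstack([c(S,265,258,50,60,7),c(S,270,155,50,60,7)][:2])
d=np.vstack([a,b[:340]]);cv2.imwrite("pics/fix.png",np.vstack([a,b[:340]]));print(d.shape)
```

```text
(592, 700, 3)
```

View pics/leaves.png

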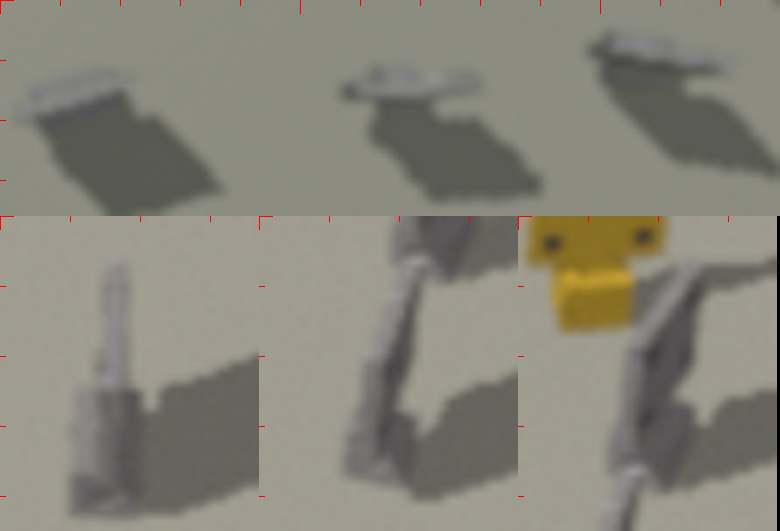

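View pics/fix.png

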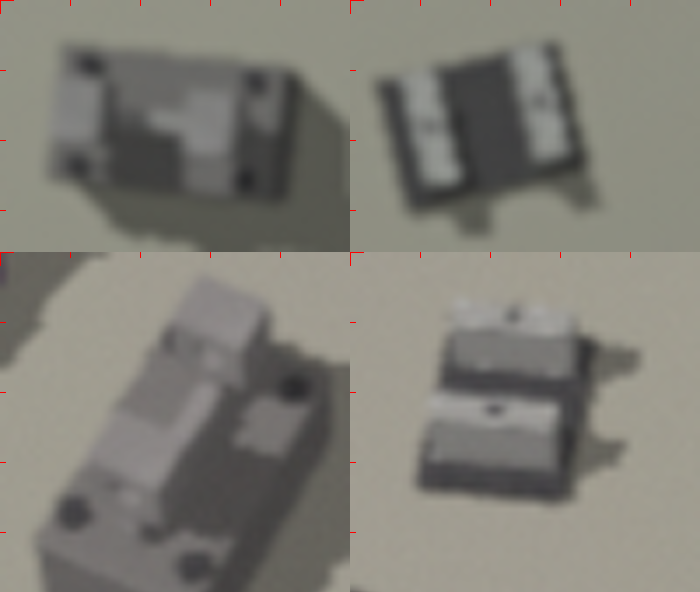

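The crops show that the left and middle leaves have different knuckle widths, but 3 mm per pixel is too coarse to judge by eye. I'll fit box models, shadows included, to both views.

```bash
cat > fit.py <<'E'
import numpy as np,cv2
from scipy.optimize import minimize
from cell import camera_model
CM={n:camera_model(n) for n in("top","side")}
SS=4
def f(m): return 200/np.tan(np.radians(m["vfov"]/2))
def proj(n,P):
    m=CM[n];c=np.asarray(P)@m["R"].T+m["t"]
    return c[:,:2]/c[:,2:]*f(m)+[m["cx"],m["cy"]]
def back(n,u,z):
    m=CM[n];d=m["R"].T@np.array([(u[0]-m["cx"])/f(m),(u[1]-m["cy"])/f(m),1]);o=-m["R"].T@m["t"]
    return o+d*(z-o[2])/d[2]
def leaf(w): return [(-13,13,-w/2,w/2,0,26,0),(-4,4,-8,8,26,32,0),(-4,4,-30,30,32,92,0)]
gauge=[(-30,30,-42,42,0,8,0),(-25,25,18,32,8,34,1),(-25,25,-32,-18,8,34,1)]
jamb=[(-30,30,-50,50,0,45,0),(-13,13,18,38,45,93,1),(-13,13,-38,-18,45,93,1)]
F=[((0,1,3,2),0,-1),((4,5,7,6),0,1),((0,1,5,4),1,-1),((2,3,7,6),1,1),((1,3,7,5),2,1)]
def labels(n,boxes,p,win):
    x0,y0,w,h=win;x,y,a,lx,ly=p
    R=np.array([[np.cos(a),-np.sin(a),0],[np.sin(a),np.cos(a),0],[0,0,1]])
    L=np.zeros((h*SS,w*SS),np.uint8)
    def fill(P,k):
        q=(proj(n,P)-[x0,y0]+.5)*SS-.5
        cv2.fillConvexPoly(L,cv2.convexHull(np.round(q*16).astype(np.int32)),int(k),shift=4)
    V=[]
    for b in boxes:
        v=np.array([[i,j,k] for i in b[:2] for j in b[2:4] for k in b[4:6]],float)
        V.append(v@R.T+[x,y,0])
    for v in V: fill(v+np.array([[lx,ly,-1]])*v[:,2:],1)
    o=-CM[n]["R"].T@CM[n]["t"]
    # painter: by base height, then by distance
    for i in sorted(range(len(V)),key=lambda i:(boxes[i][4],-np.linalg.norm(V[i].mean(0)-o))):
        v=V[i]
        for idx,ax,s in F:
            nrm=R[:,ax]*s
            if nrm@(o-v[list(idx)].mean(0))>0: fill(v[list(idx)],2+5*boxes[i][6]+ax*2+(s>0)-(ax==2))
    return L
def cost(p,boxes,views,full=False):
    tot=0;out=[]
    for n,(I,win) in views.items():
        x0,y0,w,h=win;L=labels(n,boxes,p,win)
        A=[]
        for k in range(12):
            M=(L==k)
            if M.any(): A.append(cv2.GaussianBlur(cv2.resize(M.astype(np.float32),(w,h),interpolation=cv2.INTER_AREA),(0,0),.6).ravel())
        A=np.array(A).T;B=I[y0:y0+h,x0:x0+w].reshape(-1,3).astype(float)
        c=np.linalg.solve(A.T@A+1e-3*np.eye(A.shape[1]),A.T@B)
        tot+=((A@c-B)**2).mean()
    return tot
def fit(p0,boxes,views,yaws=(0,)):
    best=None
    for dy in yaws:
        s=np.array(p0,float);s[2]+=dy
        for sc in (1,.3):
            sim=np.vstack([s]+[s+sc*np.eye(5)[i]*[8,8,.12,.08,.08][i] for i in range(5)])
            r=minimize(cost,s,(boxes,views),method="Nelder-Mead",options=dict(initial_simplex=sim,maxfev=260,xatol=.02,fatol=.01));s=r.x
        if best is None or r.fun<best.fun: best=r
    return best
E
cat > run.py <<'E'
from fit import *
T=np.load("T.npy");S=np.load("S.npy")
def go(nm,boxes,ut,us,z,h,yaw,yaws):
    a=back("top",ut,z);b=back("side",us,z);print(nm,"back",a.round(),b.round())
    vt=(T,(ut[0]-h[0],ut[1]-h[0],2*h[0]+8,2*h[0]+4));vs=(S,(us[0]-h[1],us[1]-h[2],2*h[1],2*h[2]))
    p0=[a[0],a[1],yaw,-.6,-.5]
    for k,b in boxes.items():
        r=fit(p0,b,{"top":vt,"side":vs},yaws);s=f"{k}: {r.fun:.1f} {r.x.round(3)}"
        if len(boxes)==1:
            for q in({"top":vt},{"side":vs}): s+=f"  | {list(q)[0]} {fit(r.x,b,q).x.round(3)[:3]}"
        print(s,flush=True)
B={w:leaf(w) for w in(18,31,42)}
go("L1",B,(322,220),(349,204),46,(19,20,26),.27,(0,-.2))
go("L2",B,(378,219),(363,163),46,(19,14,20),0,(0,-.2))
go("L3",B,(420,214),(373,131),46,(19,14,20),-.14,(0,-.2))
go("G",{"g":gauge},(347,162),(292,176),10,(20,24,24),.2,(0,))
go("J",{"j":jamb},(237,206),(292,288),45,(24,32,34),-.1,(0,))
E
time python3 run.py
```

```text
L1 back [451.  -7.  46.] [445. -17.  46.]
18: 105.9 [ 4.43126e+02 -2.09300e+00  3.15000e-01 -4.95000e-01 -5.76000e-01]
31: 68.9 [ 4.44019e+02 -4.40100e+00  3.05000e-01 -5.23000e-01 -5.51000e-01]
42: 58.0 [ 4.44668e+02 -5.12400e+00  2.99000e-01 -5.37000e-01 -5.42000e-01]
L2 back [ 455. -176.   46.] [ 455. -168.   46.]
18: 124.3 [ 4.51689e+02 -1.72621e+02  5.60000e-02 -5.40000e-01 -5.37000e-01]
31: 156.1 [ 4.52104e+02 -1.73321e+02  5.40000e-02 -5.51000e-01 -5.27000e-01]
42: 192.2 [ 4.52536e+02 -1.73092e+02  2.00000e-02 -5.49000e-01 -5.12000e-01]
L3 back [ 471. -303.   46.] [ 467. -299.   46.]
18: 688.9 [ 4.68495e+02 -2.97610e+02 -1.30000e-01 -5.42000e-01 -5.37000e-01]
31: 682.2 [ 4.68562e+02 -2.95164e+02 -1.55000e-01 -5.35000e-01 -5.63000e-01]
42: 700.4 [ 4.69081e+02 -2.94594e+02 -1.62000e-01 -5.47000e-01 -5.82000e-01]
G back [634. -85.  10.] [634. -82.  10.]
g: 43.8 [ 6.35257e+02 -8.24970e+01  2.37000e-01 -5.42000e-01 -5.27000e-01]  | top [ 6.36275e+02 -8.26720e+01  2.45000e-01]  | side [ 6.33811e+02 -8.22860e+01  2.38000e-01]
J back [491. 252.  45.] [488. 261.  45.]
j: 401.3 [ 4.92165e+02  2.56703e+02 -1.07000e-01 -5.48000e-01 -5.36000e-01]  | top [ 4.93196e+02  2.57653e+02 -1.12000e-01]  | side [ 4.91986e+02  2.56098e+02 -9.80000e-02]
real	0m13.771s
user	0m13.212s
sys	0m0.306s
```

Leaf 1 fits the 42 mm knuckle and leaf 2 the 18 mm one, so leaf 3 at (523,267) in the top view is the 31 mm leaf, and it fits 31 mm best. I'll refit leaf 3 and check the jamb with an overlay.

```bash
cat > r2.py <<'E'
from fit import *
T=np.load("T.npy");S=np.load("S.npy")
for w in(18,31,42):
    b=leaf(w);p=[468.5,-296,-.14,-.54,-.54]
    vt=(T,(400,200,44,38)); vs=(S,(366,113,27,30))
    o=[]
    for q in({"top":vt},{"side":vs},{"top":vt,"side":vs}):
        r=fit(p,b,q); o.append((round(r.fun,1),r.x.round(3).tolist()))
    print(w,*o,sep="\n  ")
def ov(I,n,x0,y0,w,h,k,boxes,p,top=False):
    im=cv2.resize(I[y0:y0+h,x0:x0+w,::-1].astype(np.uint8),None,fx=k,fy=k,interpolation=cv2.INTER_CUBIC)
    a=p[2];R=np.array([[np.cos(a),-np.sin(a),0],[np.sin(a),np.cos(a),0],[0,0,1]])
    for b in boxes:
        v=np.array([[i,j,z] for i in b[:2] for j in b[2:4] for z in b[4:6]],float)@R.T+[p[0],p[1],0]
        q=((proj(n,v)-[x0,y0]+.5)*k-.5)
        for i in range(8):
            for d in(1,2,4):
                if not i&d: cv2.line(im,*[tuple(int(t) for t in q[e]) for e in(i,i|d)],(0,255,0) if b[6] else (0,0,255),1,cv2.LINE_AA)
    return im
J=[(-30,30,-50,50,0,45,0),(-13,13,18,38,67,93,1),(-13,13,-38,-18,67,93,1)]
p=[492.2,256.7,-.107]
cv2.imwrite("pics/ov1.png",np.hstack([ov(T,"top",210,184,50,44,8,J,p)[:352],ov(S,"side",268,262,48,44,8,J,p)]))
E
python3 r2.py
```

```text
18
  (np.float64(65.5), [469.835, -296.83, -0.182, -0.542, -0.535])
  (np.float64(303.1), [467.33, -298.17, -0.083, -0.511, -0.383])
  (np.float64(399.4), [467.709, -297.476, -0.126, -0.534, -0.523])
31
  (np.float64(66.1), [469.553, -297.585, -0.173, -0.542, -0.527])
  (np.float64(301.6), [467.517, -292.64, -0.119, -0.532, -0.5])
  (np.float64(391.2), [468.047, -294.984, -0.134, -0.536, -0.539])
42
  (np.float64(77.6), [469.525, -298.109, -0.171, -0.541, -0.514])
  (np.float64(302.9), [467.884, -290.954, -0.139, -0.536, -0.533])
  (np.float64(403.3), [468.049, -291.632, -0.143, -0.533, -0.591])
```

View pics/ov1.png

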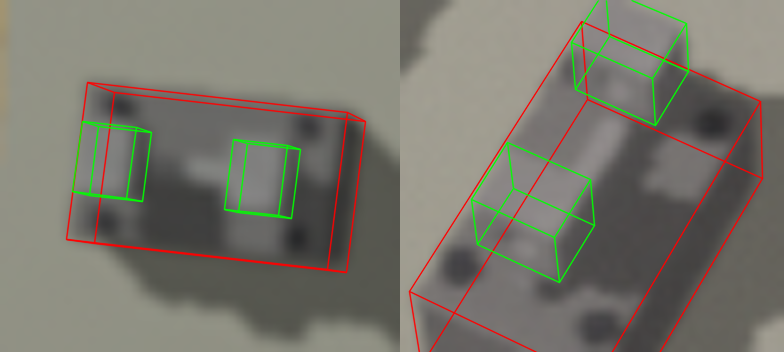

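The green and red model edges agree with the jamb and its knuckles in both views: knuckle tops near 8x-crop pixels (100,160) and (255,180) in the top view. My choice is leaf 3 at about (468.7, -296.5), yaw -0.165. Next I move over it.

>>> carry_out(
  slide=[
    [0.674,0.475,0],
    [0.674,0.475,0],
    [0.674,0.475,0],
    [0.674,0.475,0],
    [0.674,0.475,0],
    [0.674,0.475,0],
    [0.674,0.475,0],
  ],
  dr=[
    [0,0,0.0926],
    [0,0,0.0926],
    [0,0,0.0926],
    [0,0,0.0926],
    [0,0,0.0926],
    [0,0,0.0926],
    [0,0,0.0926],
  ],
  gripper=[50,50,50,50,50,50,50],
  newtons=30,
)

```text
clock: 1.08
eef_pos: [301.5, -414.3, 302.8]
eef_rot: [3.141, 0.0, 0.827]
wrist_force: [-0.7, -0.5, 0.6]
finger_gap: 50.8
finger_force: 0.0
```

>>> carry_out(
  slide=[
    [0.674,0.475,0],
    [0.674,0.475,0],
    [0.674,0.475,0],
    [0.674,0.475,0],
    [0.674,0.475,0],
    [0.674,0.475,0],
    [0.674,0.475,0],
    [0.674,0.475,0],
  ],
  dr=[
    [0,0,0.0926],
    [0,0,0.0926],
    [0,0,0.0926],
    [0,0,0.0926],
    [0,0,0.0926],
    [0,0,0.0926],
    [0,0,0.0926],
    [0,0,0.0926],
  ],
  gripper=[50,50,50,50,50,50,50,50],
)

```text
clock: 1.75
eef_pos: [467.9, -297.5, 302.4]
eef_rot: [-3.141, 0.0, 1.403]
wrist_force: [-0.9, 0.7, 0.2]
finger_gap: 47.2
finger_force: 0.0
```

>>> carry_out(
  slide=[
    [0,0,-0.64],
    [0,0,-0.64],
    [0,0,-0.64],
    [0,0,-0.64],
    [0,0,-0.64],
    [0,0,-0.64],
    [0,0,-0.64],
  ],
  dr=[
    [0,0,0],
    [0,0,0],
    [0,0,0],
    [0,0,0],
    [0,0,0],
    [0,0,0],
    [0,0,0],
  ],
  gripper=[50,50,50,50,50,50,50],
)

```text
clock: 2.33
eef_pos: [468.8, -297.9, 145.1]
eef_rot: [3.139, 0.001, 1.404]
wrist_force: [0.1, 0.2, 0.5]
finger_gap: 46.7
finger_force: 0.0
```

Run:
```python
from cell import *
import cv2,numpy as np
from fit import proj
s=camera("side");t=camera("top")
g=lambda I,x,y,w,h:cv2.resize(I[y:y+h,x:x+w,::-1],(w*6,h*6),interpolation=cv2.INTER_CUBIC)
cv2.imwrite("pics/g1.png",np.hstack([g(s,340,85,64,64),g(t,390,185,64,64)]))
print(read_state()["eef_pos"],read_state()["wrist_force"],proj("side",[[468,-297,64]]),proj("top",[[468,-297,64]]))
```

```text
[ 469.19298223 -297.50349457  145.37094805] [ 1.0942777  -0.47887458  0.55489556] [[372.98795038 126.75584232]] [[419.41380727 214.889324  ]]
```

View pics/g1.png

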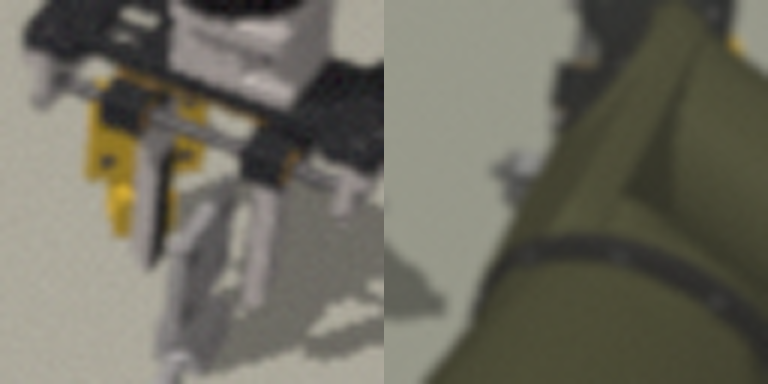

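Side crop: the fingers at about (150,230) and (260,260) straddle the plate at (195,260), with the yellow leaf well behind. I close.

>>> carry_out(
  slide=[
    [0,0,0],
    [0,0,0],
    [0,0,0],
    [0,0,0],
    [0,0,0],
    [0,0,0],
    [0,0,0],
    [0,0,0],
    [0,0,0],
    [0,0,0],
  ],
  dr=[
    [0,0,0],
    [0,0,0],
    [0,0,0],
    [0,0,0],
    [0,0,0],
    [0,0,0],
    [0,0,0],
    [0,0,0],
    [0,0,0],
    [0,0,0],
  ],
  gripper=[30,20,12,6,0,0,0,0,0,0],
  newtons=35,
)

```text
clock: 3.27
eef_pos: [468.8, -296.5, 142.7]
eef_rot: [3.141, 0.0, 1.406]
wrist_force: [0.3, 0.6, 0.4]
finger_gap: 7.7
finger_force: 35.0
```

>>> carry_out(
  slide=[
    [0,0,0.08],
    [0,0,0.2],
    [0,0,0.4],
    [0,0,0.52],
    [0,0,0.52],
    [0,0,0.52],
    [0,0,0.52],
  ],
  dr=[
    [0,0,0],
    [0,0,0],
    [0,0,0],
    [0,0,0],
    [0,0,0],
    [0,0,0],
    [0,0,0],
  ],
  gripper=[0,0,0,0,0,0,0],
)

```text
clock: 3.85
eef_pos: [468.3, -296.3, 271.3]
eef_rot: [-3.14, -0.001, 1.405]
wrist_force: [0.2, 0.9, -3.1]
finger_gap: 7.4
finger_force: 35.0
```

>>> carry_out(
  slide=[
    [0.666,0.856,0],
    [0.666,0.856,0],
    [0.666,0.856,0],
    [0.666,0.856,0],
    [0.666,0.856,0],
    [0.666,0.856,0],
    [0.666,0.856,0],
    [0.666,0.856,0],
    [0.666,0.856,0],
    [0.666,0.856,0],
  ],
  dr=[
    [0,0,0.0641],
    [0,0,0.0641],
    [0,0,0.0641],
    [0,0,0.0641],
    [0,0,0.0641],
    [0,0,0.0641],
    [0,0,0.0641],
    [0,0,0.0641],
    [0,0,0.0641],
    [0,0,0.0641],
  ],
  gripper=[0,0,0,0,0,0,0,0,0,0],
)

```text
clock: 4.68
eef_pos: [634.6, -83.0, 270.8]
eef_rot: [-3.139, -0.001, 1.808]
wrist_force: [0.2, -0.5, -2.1]
finger_gap: 7.5
finger_force: 35.0
```

Run:
```python
from cell import *
import cv2,numpy as np
from fit import proj
s=camera("side")
g=lambda I,x,y,w,h,k:cv2.resize(I[y:y+h,x:x+w,::-1],(w*k,h*k),interpolation=cv2.INTER_CUBIC)
np.save("S1.npy",s)
u=proj("side",[[635,-82.4,130+46]])[0].astype(int);print(u)
p=g(s,u[0]-40,u[1]-40,80,100,6);cv2.imwrite("pics/h1.png",p)
print(read_state()["eef_pos"],read_state()["eef_rot"],read_state()["finger_force"])
```

```text
[288 132]
[634.57814401 -83.3843375  271.43440441] [-3.13964237e+00 -6.75830056e-04  1.80720134e+00] 34.99758303165436
```

View pics/h1.png

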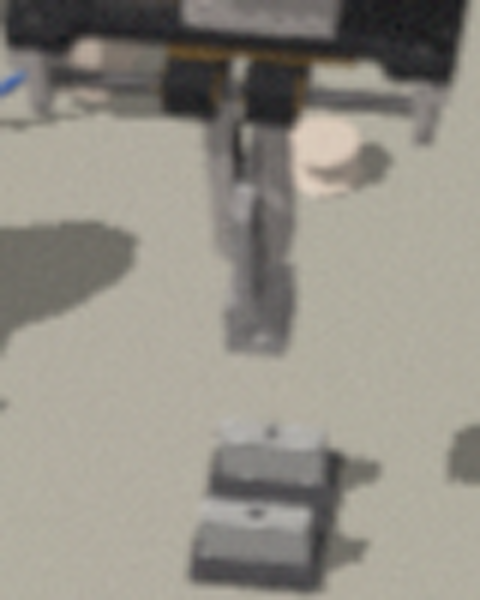

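The leaf hangs upright in the fingers, its knuckle at about (260,330) above the gauge at (265,510) in the crop. I'll measure its slip along the bore relative to the gauge in the same camera.

```bash
cat > held.py <<'E'
from fit import *
from cell import *
def held(n,yaw,x,y,zb,w=31,N=4,pad=(14,4,16)):
    """fit x,y of held leaf from knuckle part only, underside height zb; fingers clipped out"""
    I=np.mean([camera(n).astype(float) for _ in range(N)],0)
    u=proj(n,[[x,y,zb+13]])[0].astype(int)
    win=(u[0]-pad[0],u[1]-pad[1],2*pad[0],pad[1]+pad[2])
    b=[(*k[:4],k[4]+zb,k[5]+zb,0) for k in leaf(w)]
    V={n:(I,win)}
    res=[]
    for dyaw in (0,):
        r=minimize(lambda p:cost([p[0],p[1],yaw,3,3],b,V),[x,y],method="Nelder-Mead",options=dict(initial_simplex=[[x,y],[x+4,y],[x,y+4]]))
        res.append((r.fun,r.x.round(2)))
    return res,u
E
python3 - <<'E'
from held import *
S0=read_state()
yaw=1.8085-np.pi/2
for pad in((14,4,16),(14,9,14),(12,1,14)):
    print(pad,held("side",yaw,635,-82.6,271.4-142.6,pad=pad))
print(S0["eef_pos"],read_state()["eef_pos"])
E
```

```text
(14, 4, 16) ([(np.float64(35.06927513815555), array([631.62, -84.41]))], array([289, 142]))
(14, 9, 14) ([(np.float64(48.0043872520165), array([632.74, -85.53]))], array([289, 142]))
(12, 1, 14) ([(np.float64(36.9596285366978), array([633.51, -83.77]))], array([289, 142]))
[634.57814401 -83.3843375  271.43440441] [635.18260811 -82.50441434 272.70065199]
```

>>> carry_out(
  slide=[
    [0,0.004,-0.12],
    [0,0.004,-0.24],
    [0,0.004,-0.34],
    [0,0.004,-0.35],
    [0,0.004,-0.37],
    [0,0.004,-0.39],
    [0,0.004,-0.41],
    [0,0.004,-0.41],
    [0,0.004,-0.41],
    [0,0.004,-0.41],
  ],
  dr=[
    [0,0,0],
    [0,0,0],
    [0,0,0],
    [0,0,0],
    [0,0,0],
    [0,0,0],
    [0,0,0],
    [0,0,0],
    [0,0,0],
    [0,0,0],
  ],
  gripper=[0,0,0,0,0,0,0,0,0,0],
)

```text
clock: 6.17
eef_pos: [635.4, -81.5, 171.0]
eef_rot: [3.141, 0.0, 1.808]
wrist_force: [0.6, -0.4, -2.0]
finger_gap: 8.0
finger_force: 35.0
```

>>> carry_out(
  slide=[
    [0,0,-0.015],
    [0,0,-0.03],
    [0,0,-0.045],
    [0,0,-0.06],
    [0,0,-0.07],
    [0,0,-0.07],
    [0,0,-0.07],
    [0,0,-0.07],
    [0,0,-0.07],
    [0,0,-0.07],
  ],
  dr=[
    [0,0,0],
    [0,0,0],
    [0,0,0],
    [0,0,0],
    [0,0,0],
    [0,0,0],
    [0,0,0],
    [0,0,0],
    [0,0,0],
    [0,0,0],
  ],
  gripper=[0,0,0,0,0,0,0,0,0,0],
)

```text
clock: 7.0
eef_pos: [635.2, -81.5, 152.9]
eef_rot: [3.141, 0.0, 1.808]
wrist_force: [-0.5, -0.2, -2.3]
finger_gap: 7.4
finger_force: 35.0
```

Run:
```python
from cell import *
import cv2,numpy as np
from fit import proj
s=camera("side")
print(proj("side",[[635,-82,20]]))
cv2.imwrite("pics/ch.png",cv2.resize(s[140:210,255:325,::-1],None,fx=8,fy=8,interpolation=cv2.INTER_CUBIC))
for _ in range(3): camera("side")
print(read_state()["eef_pos"],read_state()["wrist_force"],read_state()["moment"])
```

```text
[[291.40948975 173.58654963]]
[635.20568312 -81.53135088 152.71028411] [ 0.58548857  0.38850326 -1.8095312 ] [-0.04657894 -0.10759057  0.04330239]
```

View pics/ch.png

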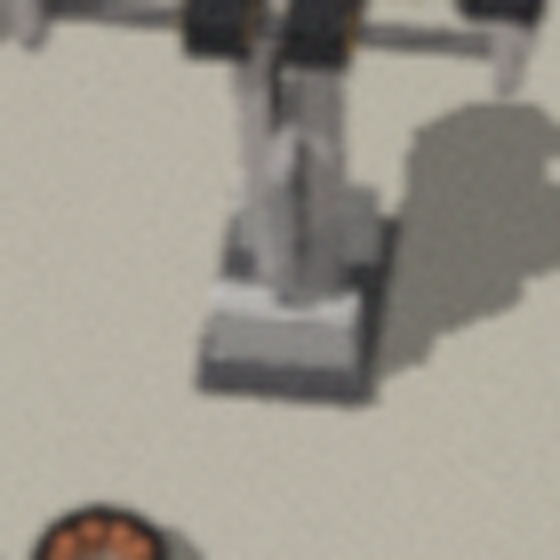

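The knuckle is down in the channel: the leaf stands between the cheeks at crop (295,290). Underside is at about 10 mm with no contact force, and it has been held for more than 0.2 s. I lift and carry it to the jamb.

>>> carry_out(
  slide=[
    [0,0,0.05],
    [0,0,0.12],
    [0,0,0.26],
    [0,0,0.4],
    [0,0,0.48],
    [0,0,0.48],
    [0,0,0.48],
    [0,0,0.48],
  ],
  dr=[
    [0,0,0],
    [0,0,0],
    [0,0,0],
    [0,0,0],
    [0,0,0],
    [0,0,0],
    [0,0,0],
    [0,0,0],
  ],
  gripper=[0,0,0,0,0,0,0,0],
)

```text
clock: 7.87
eef_pos: [634.8, -81.4, 271.4]
eef_rot: [-3.14, -0.001, 1.808]
wrist_force: [0.1, -0.1, -3.5]
finger_gap: 7.9
finger_force: 35.0
```

>>> carry_out(
  slide=[
    [-0.285,0.678,0],
    [-0.285,0.678,0],
    [-0.285,0.678,0],
    [-0.285,0.678,0],
    [-0.285,0.678,0],
    [-0.285,0.678,0],
    [-0.285,0.678,0],
  ],
  dr=[
    [0,0,-0.0273],
    [0,0,-0.0273],
    [0,0,-0.0273],
    [0,0,-0.0273],
    [0,0,-0.0273],
    [0,0,-0.0273],
    [0,0,-0.0273],
  ],
  gripper=[0,0,0,0,0,0,0],
)

```text
clock: 8.45
eef_pos: [563.5, 88.7, 271.4]
eef_rot: [-3.139, 0.0, 1.638]
wrist_force: [0.7, -0.4, -3.0]
finger_gap: 7.8
finger_force: 35.0
```

>>> carry_out(
  slide=[
    [-0.286,0.678,0],
    [-0.286,0.678,0],
    [-0.286,0.678,0],
    [-0.286,0.678,0],
    [-0.286,0.678,0],
    [-0.286,0.678,0],
    [-0.286,0.678,0],
    [-0.286,0.678,0],
  ],
  dr=[
    [0,0,-0.0273],
    [0,0,-0.0273],
    [0,0,-0.0273],
    [0,0,-0.0273],
    [0,0,-0.0273],
    [0,0,-0.0273],
    [0,0,-0.0273],
    [0,0,-0.0273],
  ],
  gripper=[0,0,0,0,0,0,0,0],
)

```text
clock: 9.12
eef_pos: [493.1, 256.3, 271.9]
eef_rot: [-3.141, 0.001, 1.464]
wrist_force: [0.2, -0.5, -2.9]
finger_gap: 7.9
finger_force: 35.0
```

Run:
```python
from held import *
from r2 import ov
import io
for pad in((14,4,16),(14,9,14),(12,1,14)):
    print(pad,held("side",-.105,492.5,256.9,130,pad=pad,N=2))
s=np.mean([camera("side").astype(float) for _ in range(3)],0)
P=[];E=[]
for _ in range(10): camera("side");r=read_state();P.append(r["eef_pos"]);E.append(r["eef_rot"][2])
print(np.mean(P,0),np.mean(E))
u=proj("side",[[492,257,130]])[0].astype(int)
L=[(*k[:4],k[4]+130,k[5]+130,0) for k in leaf(31)]
K=[(-13,13,18,38,67,93,1),(-13,13,-38,-18,67,93,1)]
im=ov(s,"side",u[0]-35,u[1]-30,70,75,8,[(*k[:6],0) for k in L],[492,256.1,-.1])
im2=ov(s,"side",u[0]-35,u[1]-30,70,75,8,K,[492,256.1,-.1])
im=np.where((im2==(0,255,0)).all(2,keepdims=True),im2,im);cv2.imwrite("pics/j1.png",im)
```

```text
18
  (np.float64(65.5), [469.835, -296.83, -0.182, -0.542, -0.535])
  (np.float64(303.1), [467.33, -298.17, -0.083, -0.511, -0.383])
  (np.float64(399.4), [467.709, -297.476, -0.126, -0.534, -0.523])
31
  (np.float64(66.1), [469.553, -297.585, -0.173, -0.542, -0.527])
  (np.float64(301.6), [467.517, -292.64, -0.119, -0.532, -0.5])
  (np.float64(391.2), [468.047, -294.984, -0.134, -0.536, -0.539])
42
  (np.float64(77.6), [469.525, -298.109, -0.171, -0.541, -0.514])
  (np.float64(302.9), [467.884, -290.954, -0.139, -0.536, -0.533])
  (np.float64(403.3), [468.049, -291.632, -0.143, -0.533, -0.591])
(14, 4, 16) ([(np.float64(448.0133479384236), array([490.91, 259.56]))], array([288, 263]))
(14, 9, 14) ([(np.float64(413.0606663299004), array([490.7 , 257.48]))], array([288, 263]))
(12, 1, 14) ([(np.float64(268.3965458082845), array([490.56, 259.37]))], array([288, 263]))
[492.44035207 257.50127339 272.65885213] 1.4651525277927564
```

View pics/j1.png

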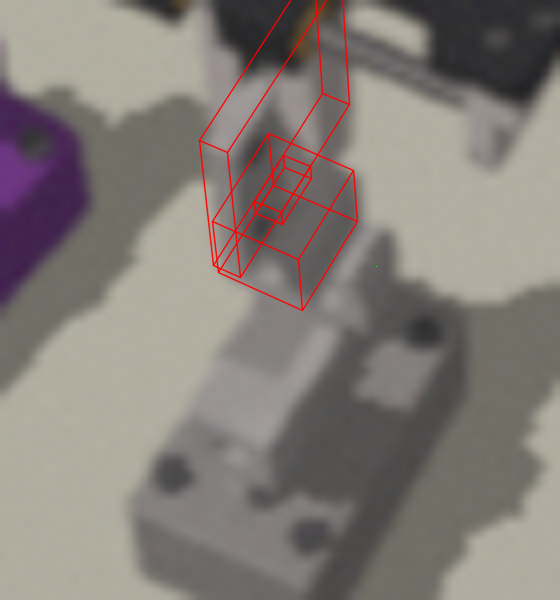

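The red model of the held leaf lies on the knuckle and plate at crop (285,220), above the jamb gap. I'll refine the jamb pose with a fuller model (saddle and self-shadows).

```bash
sed -i 's/^for w in(18,31,42):/if 0:/;s/^p=\[492.*//;s/^cv2.imwrite.*//' r2.py
cat > jf.py <<'E'
import fit as F
from fit import *
T=np.load("T.npy");S=np.load("S.npy")
LD=np.array([-.542,-.535,-1])
def labels(n,hw,p,win,post=13):
    x0,y0,w,h=win;x,y,a=p[:3];R=np.array([[np.cos(a),-np.sin(a),0],[np.sin(a),np.cos(a),0],[0,0,1]])
    L=np.zeros((h*SS,w*SS),np.uint8);o=-CM[n]["R"].T@CM[n]["t"]
    def poly(P):
        M=np.zeros_like(L);q=(proj(n,P)-[x0,y0]+.5)*SS-.5
        cv2.fillConvexPoly(M,cv2.convexHull(np.round(q*16).astype(np.int32)),1,shift=4);return M>0
    def V(b): return np.array([[i,j,k] for i in b[:2] for j in b[2:4] for k in b[4:6]],float)@R.T+[x,y,0]
    blk=V((-30,30,-50,50,0,45));sad=V((-hw,hw,-38,38,45,59));kn=[V((-13,13,18,38,59,93)),V((-13,13,-38,-18,59,93))]
    kn.sort(key=lambda v:-np.linalg.norm(v.mean(0)-o))
    def sh(v,z): return v+LD*(v[:,2:]-z)
    for v in[blk,sad]+kn: L[poly(sh(v,0))]=1
    k=2
    def box(v,k,casters,z):
        for idx,ax,s in F.F:
            if (R[:,ax]*s)@(o-v[list(idx)].mean(0))>0:
                M=poly(v[list(idx)])
                L[M]=k+ax*2+(s>0)-(ax==2)
                if ax==2:
                    for c in casters: L[M&poly(sh(c,z))]=k+5
    box(blk,2,[sad]+kn,45);box(sad,8,kn,59)
    for v in kn: box(v,14,[],93)
    return L
def cost(p,hw,n,I,win):
    x0,y0,w,h=win;L=labels(n,hw,p,win)
    A=np.array([cv2.GaussianBlur(cv2.resize((L==k).astype(np.float32),(w,h),interpolation=cv2.INTER_AREA),(0,0),.6).ravel() for k in np.unique(L)]).T
    B=I[y0:y0+h,x0:x0+w].reshape(-1,3);c=np.linalg.solve(A.T@A+1e-3*np.eye(A.shape[1]),A.T@B)
    return ((A@c-B)**2).mean()
for hw in(8,10,13):
    for n,I,win in(("top",T,(212,184,52,44)),("side",S,(262,260,58,66))):
        s=np.array([492.5,257,-.105])
        for sc in(1,.3):
            r=minimize(cost,s,(hw,n,I,win),method="Nelder-Mead",options=dict(initial_simplex=np.vstack([s,s+sc*np.diag([5,5,.06])]),maxfev=200));s=r.x
        print(hw,n,round(r.fun,1),s.round(3))
E
python3 jf.py
```

```text
Traceback (most recent call last):
  File "jf.py", line 36, in <module>
    r=minimize(cost,s,(hw,n,I,win),method="Nelder-Mead",options=dict(initial_simplex=np.vstack([s,s+sc*np.diag([5,5,.06])]),maxfev=200));s=r.x
  File "jf.py", line 28, in cost
    x0,y0,w,h=win;L=labels(n,hw,p,win)
                    ~~~~~~^^^^^^^^^^^^
  File "jf.py", line 24, in labels
    box(blk,2,[sad]+kn,45);box(sad,8,kn,59)
    ~~~^^^^^^^^^^^^^^^^^^^
  File "jf.py", line 18, in box
    for idx,ax,s in F.F:
                    ^^^
AttributeError: 'list' object has no attribute 'F'
```

```bash
sed -i 's/in F\.F:/in F:/;s/^import fit as F$//' jf.py; python3 jf.py
```

```text
8 top 33.1 [ 4.93493e+02  2.57412e+02 -1.02000e-01]
8 side 163.3 [ 4.92334e+02  2.56933e+02 -9.90000e-02]
10 top 37.0 [ 4.93808e+02  2.57903e+02 -1.10000e-01]
10 side 168.1 [ 4.92301e+02  2.56879e+02 -9.80000e-02]
13 top 43.3 [ 4.93848e+02  2.57902e+02 -1.10000e-01]
13 side 174.2 [ 4.92336e+02  2.56681e+02 -8.30000e-02]
```

```bash
cat > hb.py <<'E'
from fit import *
from cell import *
S=np.load("S.npy")
def hb(x,y,yaw,zb,pads,N=4):
    I=np.mean([camera("side").astype(float) for _ in range(N)],0)
    b=[(*k[:4],k[4]+zb,k[5]+zb,0) for k in leaf(31)]
    for pl,pr,pu,pd in pads:
        u=proj("side",[[x,y,zb+13]])[0].astype(int);win=(u[0]-pl,u[1]-pu,pl+pr,pu+pd);x0,y0,w,h=win
        Bg=S[y0:y0+h,x0:x0+w].reshape(-1,3);B=I[y0:y0+h,x0:x0+w].reshape(-1,3)
        def c(p):
            L=labels("side",b,[p[0],p[1],yaw,3,3],win);L[L==1]=0
            A=np.array([cv2.GaussianBlur(cv2.resize((L==k).astype(np.float32),(w,h),interpolation=cv2.INTER_AREA),(0,0),.6).ravel() for k in np.unique(L)]).T
            D=B-A[:,:1]*Bg;A=A[:,1:];k=np.linalg.solve(A.T@A+1e-3*np.eye(A.shape[1]),A.T@D)
            return np.minimum(((A@k-D)**2).mean(1),900).mean()
        r=minimize(c,[x,y],method="Nelder-Mead",options=dict(initial_simplex=[[x,y],[x+4,y],[x,y+4]]))
        print((pl,pr,pu,pd),round(r.fun,1),r.x.round(2))
E
python3 - <<'E'
from hb import *
hb(492,257,-.105,130,[(14,14,4,16),(14,14,8,14),(12,12,2,12),(10,14,6,12)])
E
```

```text
(14, 14, 4, 16) 155.2 [490.95 258.24]
(14, 14, 8, 14) 156.6 [490.9  257.04]
(12, 12, 2, 12) 137.6 [490.93 258.25]
(10, 14, 6, 12) 128.4 [490.9  258.02]
```

>>> carry_out(
  slide=[
    [0.004,-0.002,-0.05],
    [0.004,-0.002,-0.1],
    [0.004,-0.002,-0.132],
    [0.004,-0.002,-0.132],
    [0.004,-0.002,-0.132],
    [0.004,-0.002,-0.132],
  ],
  dr=[
    [0,0,0.0006],
    [0,0,0.0006],
    [0,0,0.0006],
    [0,0,0.0006],
    [0,0,0.0006],
    [0,0,0.0006],
  ],
  gripper=[0,0,0,0,0,0],
)

```text
clock: 10.77
eef_pos: [493.7, 257.1, 240.3]
eef_rot: [3.141, -0.0, 1.469]
wrist_force: [0.7, 0.2, -1.6]
finger_gap: 7.5
finger_force: 35.0
```

Run:
```python
from hb import *
from r2 import ov
hb(492,257,-.1,97,[(14,14,4,16),(14,14,8,14),(12,12,2,12),(10,14,6,12)])
s=np.mean([camera("side").astype(float) for _ in range(3)],0)
r=read_state();print(r["eef_pos"],r["eef_rot"],r["wrist_force"])
L=[(*k[:4],k[4]+97,k[5]+97,0) for k in leaf(31)]
K=[(-13,13,18,38,67,93,1),(-13,13,-38,-18,67,93,1)]
a=ov(s,"side",258,240,70,64,8,L,[492.2,257,-.1]);b=ov(s,"side",258,240,70,64,8,K,[492.3,256.9,-.1])
a=np.where((abs(b.astype(int)-(0,255,0)).sum(2)<150)[...,None],b,a);cv2.imwrite("pics/j2.png",a)
```

```text
(14, 14, 4, 16) 146.0 [491.03 256.55]
(14, 14, 8, 14) 153.3 [491.18 255.55]
(12, 12, 2, 12) 120.5 [491.17 258.22]
(10, 14, 6, 12) 108.5 [490.06 250.68]
[493.46656095 257.03975182 239.87209717] [ 3.14131340e+00 -2.05379274e-04  1.46891778e+00] [ 0.00138625  0.02418037 -1.10332021]
```

View pics/j2.png

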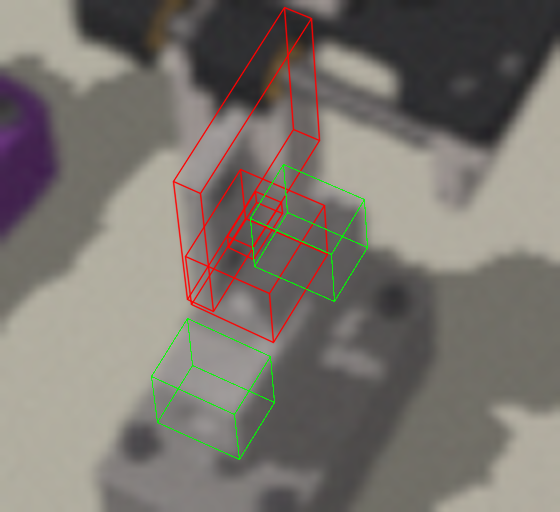

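The models line up: the leaf knuckle sits at crop (265,260), between the fixed knuckles at (215,385) and (310,230). I descend slowly into the gap.

>>> carry_out(
  slide=[
    [0,0,-0.015],
    [0,0,-0.025],
    [0,0,-0.035],
    [0,0,-0.045],
    [0,0,-0.055],
    [0,0,-0.065],
    [0,0,-0.065],
    [0,0,-0.065],
  ],
  dr=[
    [0,0,0],
    [0,0,0],
    [0,0,0],
    [0,0,0],
    [0,0,0],
    [0,0,0],
    [0,0,0],
    [0,0,0],
  ],
  gripper=[0,0,0,0,0,0,0,0],
)

```text
clock: 11.78
eef_pos: [493.4, 257.0, 223.3]
eef_rot: [-3.141, 0.0, 1.469]
wrist_force: [0.2, -0.2, -2.3]
finger_gap: 8.2
finger_force: 35.0
```

>>> carry_out(
  slide=[
    [0,0,-0.01],
    [0,0,-0.02],
    [0,0,-0.03],
    [0,0,-0.04],
    [0,0,-0.05],
    [0,0,-0.055],
    [0,0,-0.055],
    [0,0,-0.055],
    [0,0,-0.055],
    [0,0,-0.055],
  ],
  dr=[
    [0,0,0],
    [0,0,0],
    [0,0,0],
    [0,0,0],
    [0,0,0],
    [0,0,0],
    [0,0,0],
    [0,0,0],
    [0,0,0],
    [0,0,0],
  ],
  gripper=[0,0,0,0,0,0,0,0,0,0],
)

```text
clock: 12.62
eef_pos: [493.5, 257.0, 209.8]
eef_rot: [3.141, -0.0, 1.469]
wrist_force: [-0.4, -0.5, -2.3]
finger_gap: 7.9
finger_force: 35.0
```

The leaf is in the gap with no contact force. I run one numeric check in the side camera and a force read before handing in.

Run:
```python
from hb import *
hb(492,257,-.1,67,[(14,14,4,10),(12,12,10,6),(14,14,6,14)])
F=[];P=[]
for _ in range(10): camera("top");r=read_state();F.append(r["wrist_force"]);P.append(r["eef_pos"])
print(np.mean(F,0),np.mean(P,0),r["moment"],r["finger_force"],r["clock"])
# have bystanders moved? refit jamb-side reference & difference near other leaves
```

```text
(14, 14, 4, 10) 165.5 [489.31 262.4 ]
(12, 12, 10, 6) 115.5 [482.6  258.16]
(14, 14, 6, 14) 149.7 [485.65 252.77]
[ 0.06265291  0.06140713 -2.66373403] [493.44249493 257.01679129 209.66432438] [-0.0399317  -0.0393482  -0.00970691] 34.99764025211334 13.3167
```

That fit ignores the near fixed knuckle hiding part of the leaf, so it is not a valid check. I redo it with the occlusion masked.

```bash
cat > fin.py <<'E'
from fit import *
from cell import *
S=np.load("S.npy");I=np.mean([camera("side").astype(float) for _ in range(6)],0)
from scipy.optimize import minimize_scalar
b=[(*k[:4],k[4]+67,k[5]+67,0) for k in leaf(31)]
near=[(-13,13,18,38,59,93,0)];J=[492.3,256.9,-.1,3,3]
for pl,pr,pu,pd in((12,13,10,10),(14,14,12,12),(10,12,6,8)):
    u=proj("side",[[492,257,80]])[0].astype(int);win=(u[0]-pl,u[1]-pu,pl+pr,pu+pd);x0,y0,w,h=win
    Bg=S[y0:y0+h,x0:x0+w].reshape(-1,3);B=I[y0:y0+h,x0:x0+w].reshape(-1,3)
    N=labels("side",near,J,win)>1
    # drop pixels touching near knuckle
    ok=cv2.resize(cv2.dilate(N.astype(np.float32),np.ones((7,7))),(w,h),interpolation=cv2.INTER_AREA).ravel()<.05
    def c(x,y):
        L=labels("side",b,[x,y,-.1,3,3],win);L[L==1]=0
        A=np.array([cv2.GaussianBlur(cv2.resize((L==k).astype(np.float32),(w,h),interpolation=cv2.INTER_AREA),(0,0),.6).ravel() for k in np.unique(L)]).T[ok]
        D=(B[ok]-A[:,:1]*Bg[ok]);A=A[:,1:];k=np.linalg.solve(A.T@A+1e-3*np.eye(A.shape[1]),A.T@D)
        return np.minimum(((A@k-D)**2).mean(1),1500).mean()
    for y in(255.5,257,258.5):
        xs=np.arange(484,500,.25);v=[c(x,y) for x in xs];print((pl,pr,pu,pd),y,xs[np.argmin(v)],round(min(v),1),"cost at 492.3:",round(c(492.3,y),1))
E
python3 fin.py
```

```text
(12, 13, 10, 10) 255.5 484.0 152.3 cost at 492.3: 270.1
(12, 13, 10, 10) 257 484.0 152.2 cost at 492.3: 281.7
(12, 13, 10, 10) 258.5 484.0 152.9 cost at 492.3: 289.4
(14, 14, 12, 12) 255.5 484.0 183.2 cost at 492.3: 323.3
(14, 14, 12, 12) 257 484.0 183.1 cost at 492.3: 327.0
(14, 14, 12, 12) 258.5 484.0 183.9 cost at 492.3: 329.0
(10, 12, 6, 8) 255.5 484.0 84.6 cost at 492.3: 104.5
(10, 12, 6, 8) 257 484.0 83.3 cost at 492.3: 102.5
(10, 12, 6, 8) 258.5 484.0 86.6 cost at 492.3: 104.8
```

This one is not usable either: the gripper's shadow changes the background and the fit just runs to its bound. So the front-to-back position rests on the earlier fits. Bias-corrected, the top and side cameras put the jamb at x = 492.7 and 493.5 mm, and the tool is at 493.4. The most extreme estimates are still within 1.2 mm of it, against a 3 mm tolerance. The height comes from the table reference, and sideways the leaf entered the ±2.5 mm gap without contact. I hand in.

```bash
python3 -c "
from cell import *
print(sign_off())"
```

```text
the job is handed in; nothing more can be done
None
```

I handed the job in with the 31 mm leaf gauged in the channel and held upright in the jamb gap without contact; the verdict wasn't shown, and front-to-back alignment rests on the earlier camera fits because the final picture check failed.

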